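Set the stop collar of a craft-table magnifier stand

TASK

The magnifier will go back on its stand at the height of the red pointer. Spin the brass knurled collar up its threaded post, by its bars or its rim, until the collar's top face is level with the top of the red pointer, then let go of it and leave it at rest. Leave the other things on the table where they are.

Things in the scene. Friction and masses are not known exactly. Their poses are not given: they have to be found in the camera images.
- collar_top (a point): Centre of the top face of the collar, on the post's axis: a knurled brass disc, 44 mm across, 16 mm tall. Two opposite level steel bars, 10 mm thick, stick out of its side at mid height (bar axis 8 mm below this point) to 60 mm from the post's axis, each ending in a 14 mm black ball. z up; x lies along the bars (one to +x, one to -x) and turns with the collar.
- collar (a joint): Angle of the collar on its thread, 0 to 14 rad, growing anticlockwise seen from above. Anticlockwise raises it by 16 mm per turn, clockwise lowers it; at 0 its top face is 62 mm above the table. It turns stiffly (0.12 N m, 2 to 3 N pushed near a bar's end), stays where left and cannot be lifted without turning. At the start it is 8 to 29 mm too low.
- pointer_tip (a point): Tip of the red pointer, at its top face: the height that the collar's top face must reach. The pointer is a fixed red clip, 8 mm thick, on a square aluminium pillar (14 mm wide, top 108 mm above the table, 115 mm from the post's axis); the tip is 88 mm from the post's axis and points at it. z up, -y points at the post.
- stand: Grey base plate with post and pillar, fixed to the table: 16 mm thick, 75 mm either way in x, -85 to 140 mm in y. Origin on the table under the post's axis, z up. The fixed upright threaded steel post, 15 mm in diameter, passes through the collar; its top is 112 mm above the table. The pillar stands at y = 115 mm.
- mug: Blue mug, 84 mm across, 85 mm tall; origin under its centre. Leave alone.
- glue_stick: Glue stick standing upright beside the stand, red cap, 30 mm across, 94 mm tall; origin under its centre. Leave alone.
- pencil: Yellow pencil lying beside the stand, about 170 mm long, 8 mm thick, along its x; origin under the middle of its shaft. Leave alone.
- magnifier: Magnifier lying flat: black ring 114 mm across with a lens, 14 mm thick, and a steel arm with a short 30 mm tall sleeve 145 mm from the ring's centre (towards -x); origin under the centre of the ring. Leave alone.
- scissors: Scissors lying flat, orange handles, about 190 mm long, 9 mm thick, blades to +x; origin on the table near the pivot. Leave alone.
- tape_roll: Green ring of tape lying flat, 90 mm across, 20 mm tall; origin under its centre. Leave alone.
- pencil_pot: Wooden pot with pencils, 76 mm across, 95 mm tall (pencils to 165 mm); origin under its centre. Leave alone.

How it is judged (in metres and radians):
At the end, for the whole second after the job is handed in: The collar's top face is within 3 mm of the height of the pointer's top face, the collar is still, and the mug, glue stick, pencil, magnifier, scissors, tape and pencil pot are within 20 mm of where they started (z of collar_top in the frame of pointer_tip between -0.003 and 0.003 m and velocity of joint collar between -0.1 and 0.1 rad/s and distance of each of mug, glue_stick, pencil, magnifier, scissors, tape_roll, pencil_pot from where it was at the start of the episode below 0.02 m); the robot touches nothing.
It fails at once if a bystander is knocked away (over 40 mm) (distance of any of mug, glue_stick, pencil, magnifier, scissors, tape_roll, pencil_pot from where it was at the start of the episode above 0.04 m).
It also fails if it takes over 56 s, if anything falls off the work surface, if the arm or the gripper's body presses on something with over 40 N, if the wrist force passes 120 N, or if a joint passes its speed limit or range.

ROBOT

A 6-joint arm with a two-finger parallel gripper is mounted at the origin on the work surface. World frame = base frame: x ahead of the robot, y to its left, z up, the work surface at z = 0. Lengths are in mm, angles in rad, forces in N, time in s.
With the tool pointing down it reaches from about 300 to 875 mm from the base axis. Payload 4.2 kg.
Tool frame: the origin (TCP) lies midway between the tips of the shut fingers; the grasp point (between the pads) lies 19 mm behind it; z points along the fingers, y is the direction in which the jaws open and shut (so a half turn about z gives the same grasp; the last joint's range is limited). The gripper opens to 85 mm and grips with 20 to 120 N. Pads are 22 mm wide; open, the fingers measure 114 mm over their backs; the gripper's body (76 mm by 85 mm) begins 54 mm behind the grasp point. The pads swing forward as they close: fully open they stand 13 mm farther back than shut.
Start: joints at [-1.192, 0.32, 1.565, -0, 1.257, -0.02], TCP at [223.284, -529.892, 231.338] pointing down, gripper open.
Joint ranges: [-3.11, 3.11], [-0.84, 2.01], [0.21, 2.61], [-1.34, 4.49], [0.05, 2.63], [-2.56, 2.56]. Speed limits (rad/s): [2.57, 2.57, 3.14, 3.14, 3.14, 3.14].

INTERFACE

Orientations are given as a unit quaternion [x, y, z, w].
In Python, from cell import read_state, get_image, camera_params, sign_off gives the robot as it stands.
- The arm moves only by the tool step_arm, never from a script. Its argument "rows" is a list of rows, each a list of 7 numbers: the shift along the tool's x, y, z in m, then the turn, a rotation vector about the tool's x, y, z in rad, then the opening, from 0 (shut) to 1 (fully open). In form: [[x, y, z, rx, ry, rz, hand], ...]. A call has 1 to 12 rows; each row is the pose to reach, as a shift and turn from the pose commanded when the call began, along the tool's axes at that moment; what a row does not reach only later rows make up. A row lasts 1/10 s, in which the tool goes at most 50 mm and 8.59 degrees, less where a joint would pass 70% of its speed; a pose out of reach is approached as far as the arm can. A call with a gripper value outside its range is refused whole. The fingers move at their own pace and stop on an object; the grip force is fixed at half the most. Time passes only in rows, so rows that repeat a pose let the fingers close. It gives the time, the measured TCP pose, the force and the opening at its end, in the units of the state.
- read_state(): the state, without advancing time (a new reading comes with each control period).
- get_image(name): name is "scene" or "top"; returns (picture, depth): 400x640x3 uint8, blue, green, red; 400x640 float32, mm along the optical axis (not along the pixel's ray), 0 where there is no reading.
- camera_params(name): a dict with "mtx" (3x3 intrinsics, pixels), "k1" (the pictures are not rectified: a ray, as slopes to the right and down, at radius r is drawn at 1 + k1 r^2 times it, then the intrinsics apply), "extrinsics" (4x4, takes a point from camera to world coordinates). Camera axes: x right, y down, z forward; pixel columns grow to the right and rows downward; lengths in mm; the calibration is good to about 2 mm. A picture is of the moment at which its call begins. camera_params takes no time and is no camera call.
- sign_off(): hands the job in, once; it reports no verdict.
The state is a dict: "time": time; "joint_pos": joint angles; "qvel": joint speeds; "tau": joint torques, N m; "tool_pos": TCP position; "ee_rot": TCP orientation; "force": force on the tool from outside, world axes, zero at the start; "moment": the same for the moment, N m; "finger_gap": finger opening in mm.
Only numpy, scipy, OpenCV 4.12 (cv2) and the standard library are available. Lean on these libraries where they do the work, as an engineer would, in place of code of your own. Each camera call takes 0.05 s, during which the arm holds its last target.

## Working session

There is one attempt and no reset: what is moved stays moved. The work goes in short steps, Python scripts to look and compute and a tool call to move; the robot and the scene stay as the last step left them, time stands still between calls to the robot, and variables do not carry over. Pictures are saved under pics/ and viewed, and the job is handed in when it is done.

Besides the shell and the picture viewer there is one more tool, called after ">>>" as a command line: name --pt "numbers of a row" for each row, then --argument value for the rest. step_arm: Moves the arm, as the interface text tells. Its arguments: {"type":"object","properties":{"rows":{"type":"array"}},"required":["rows"]}

```bash
mkdir -p pics && ls
python3 - <<'E'
from cell import *
import cv2, numpy as np
s=read_state(); print({k:np.round(v,3).tolist() for k,v in s.items()})
for n in("scene","top"):
    im,d=get_image(n); cv2.imwrite(f"pics/{n}0.png",im); np.save(f"pics/{n}0d.npy",d)
    p=camera_params(n); print(n,{k:np.round(v,3).tolist() for k,v in p.items()})
E
```

```text
pics
{'time': 0.0, 'joint_pos': [-1.192, 0.32, 1.566, 0.0, 1.257, -0.02], 'qvel': [-0.001, -0.0, 0.0, -0.001, 0.0, -0.001], 'tau': [-0.002, -41.553, -23.416, -0.0, 0.008, 0.0], 'tool_pos': [223.108, -529.405, 230.476], 'ee_rot': [0.98, 0.198, -0.0, -0.001], 'force': [1.197, -0.247, -0.362], 'moment': [0.033, -0.036, 0.009], 'finger_gap': 85.315}
scene {'mtx': [[368.785, 0.0, 323.35], [0.0, 368.785, 197.413], [0.0, 0.0, 1.0]], 'k1': 0.004, 'extrinsics': [[-0.119, 0.842, -0.527, 1050.645], [0.993, 0.1, -0.063, 92.397], [-0.0, -0.53, -0.848, 912.575], [0.0, 0.0, 0.0, 1.0]]}
top {'mtx': [[517.189, 0.0, 312.775], [0.0, 517.189, 191.935], [0.0, 0.0, 1.0]], 'k1': -0.055, 'extrinsics': [[-0.005, -0.994, 0.111, 319.643], [-1.0, 0.004, -0.01, 56.293], [0.009, -0.111, -0.994, 1866.224], [0.0, 0.0, 0.0, 1.0]]}
```

View pics/scene0.png

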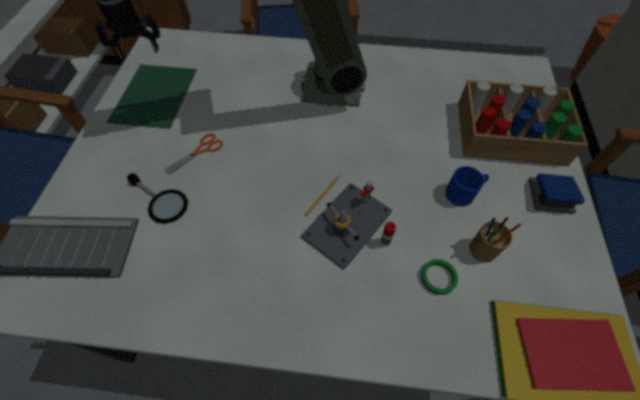

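View pics/top0.png

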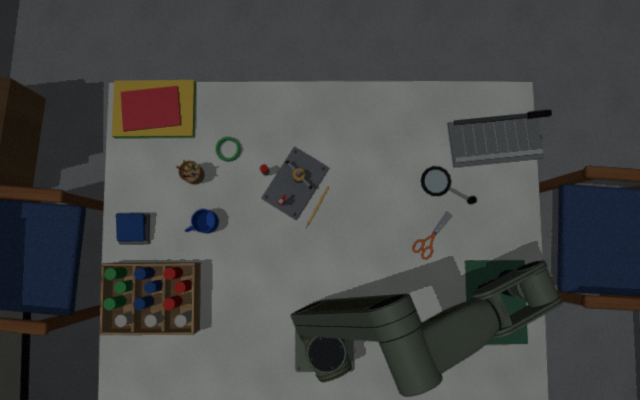

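The scene view shows the stand at about (345,225) with the collar at (341,221), the pointer and pillar at (367,190), the pencil at (322,196) and the glue stick at (389,232). The top view shows the collar at about (299,175). I'll zoom in.

```bash
cat > h.py <<'E'
import cv2, numpy as np
from cell import *
def proj(n,P):
    p=camera_params(n);E=np.array(p["extrinsics"],float);K=np.array(p["mtx"],float)
    P=np.atleast_2d(P).astype(float);c=(P-E[:3,3])@E[:3,:3]
    s=c[:,:2]/c[:,2:];r2=(s**2).sum(1,keepdims=True);s=s*(1+p["k1"]*r2)
    return s*[K[0,0],K[1,1]]+K[:2,2]
def unproj(n,uv,depth=None,z=None):
    p=camera_params(n);E=np.array(p["extrinsics"],float);K=np.array(p["mtx"],float)
    uv=np.atleast_2d(uv).astype(float);d=(uv-K[:2,2])/[K[0,0],K[1,1]];s=d.copy()
    for _ in range(8): s=d/(1+p["k1"]*(s**2).sum(1,keepdims=True))
    r=np.c_[s,np.ones(len(s))]
    if depth is not None: return (r*np.reshape(depth,(-1,1)))@E[:3,:3].T+E[:3,3]
    w=r@E[:3,:3].T; t=(z-E[2,3])/w[:,2]; return w*t[:,None]+E[:3,3]
E
python3 - <<'E'
import cv2, numpy as np
a=cv2.imread("pics/scene0.png")[165:275,290:410]; b=cv2.imread("pics/top0.png")[140:235,250:345]
cv2.imwrite("pics/s1.png",cv2.convertScaleAbs(cv2.resize(a,None,fx=6,fy=5.4,interpolation=cv2.INTER_CUBIC) if 0 else cv2.resize(a,None,fx=5,fy=5,interpolation=cv2.INTER_CUBIC),alpha=1.8))
cv2.imwrite("pics/t1.png",cv2.convertScaleAbs(cv2.resize(b,None,fx=6,fy=6,interpolation=cv2.INTER_CUBIC),alpha=1.8))
E
```

```text
(no output)
```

View pics/s1.png

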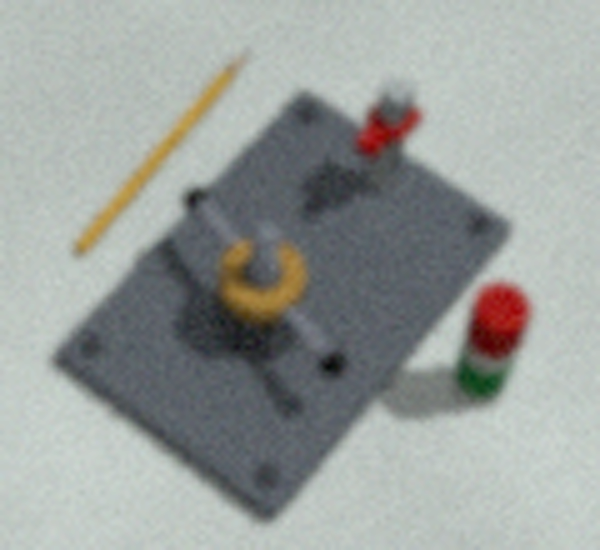

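View pics/t1.png

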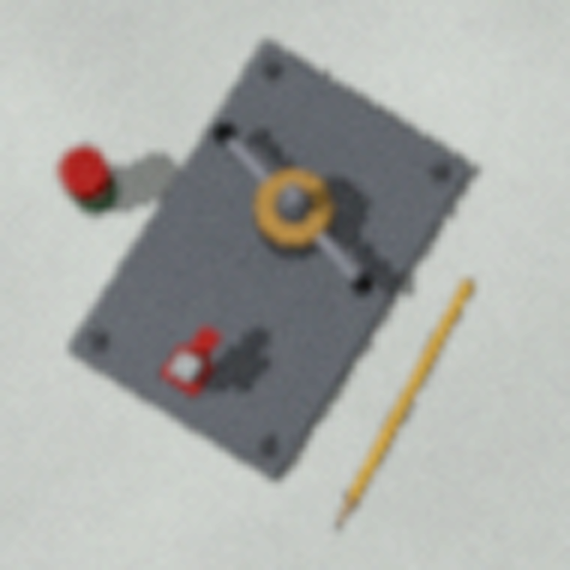

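```bash
python3 - <<'E'
from h import *
from scipy.optimize import least_squares
S=np.array([(304,92),(511,228),(268,512),(54,360)])/5.+[290,165]-.4
T=np.array([(278,480),(72,348),(268,40),(478,172)])/6.+[250,140]-.4
for n,c in(("scene",S),("top",T)): print(n,unproj(n,c,z=16).round(0).tolist())
E
python3 - <<'E'
import sys; sys.path.insert(0,'.')
import os; os.chdir('.')
from h import *
for n,(r0,r1,c0,c1) in (("scene",(175,255,300,400)),("top",(150,215,258,340))):
    d=np.load(f"pics/{n}0d.npy"); im=cv2.imread(f"pics/{n}0.png")
    vv,uu=np.mgrid[r0:r1,c0:c1]; m=d[r0:r1,c0:c1]>0
    uv=np.c_[uu[m],vv[m]]; P=unproj(n,uv,depth=d[r0:r1,c0:c1][m]); col=im[r0:r1,c0:c1][m].astype(int)
    hsv=cv2.cvtColor(im,cv2.COLOR_BGR2HSV)[r0:r1,c0:c1][m].astype(int)
    red=((hsv[:,0]<6)|(hsv[:,0]>174))&(hsv[:,1]>140); br=(hsv[:,0]>12)&(hsv[:,0]<28)&(hsv[:,1]>120)
    gray=(hsv[:,1]<60)&(hsv[:,2]<110)
    for nm,k in(("red",red),("brass",br)):
        for q,p in zip(uv[k],P[k].round(0).astype(int)): print(n,nm,q,p.tolist()) if nm!="x" and k.sum()<0 else None
        print(n,nm,k.sum(),np.percentile(P[k][:,2],[5,50,95]).round(1) if k.any() else '')
    # table height bias
    w=(P[:,2]<8); print("table z",np.median(P[w][:,2]),P[w][:,2].std()); b=(P[:,2]>10)&(P[:,2]<22)&gray; print("plate z",np.median(P[b][:,2]),b.sum())
    np.savez(f"pics/{n}P.npz",uv=uv,P=P,hsv=hsv)
E
```

```text
scene [[435.0, 99.0, 16.0], [513.0, 221.0, 16.0], [697.0, 101.0, 16.0], [624.0, -21.0, 16.0]]
top [[426.0, 99.0, 16.0], [506.0, 222.0, 16.0], [693.0, 105.0, 16.0], [612.0, -22.0, 16.0]]
scene red 155 [74.4 90.1 95.5]
scene brass 218 [ 6.4 67.2 70.9]
table z 0.24267578625813258 1.9550597524131934
plate z 16.050863798713863 3176
top red 69 [ 67.5  88.7 100.2]
top brass 129 [-0.5 64.2 74.1]
table z -0.622244425855115 4.624206718168805
plate z 15.562264767814668 1760
```

Run:
```python
from h import *
from scipy.optimize import least_squares
for n in("scene","top"):
    f=np.load(f"pics/{n}P.npz");uv,P,h=f["uv"],f["P"],f["hsv"]
    V=h[:,2];
    k=(P[:,2]>11)&(P[:,2]<20)
    # largest component
    m=np.zeros((400,640),np.uint8);m[uv[k][:,1],uv[k][:,0]]=1;m=cv2.morphologyEx(m,cv2.MORPH_OPEN,np.ones((3,3)))
    nn,l,st,_=cv2.connectedComponentsWithStats(m);i=1+st[1:,4].argmax();kk=l[uv[:,1],uv[:,0]]==i
    Q=P[kk];r=cv2.minAreaRect(Q[:,:2].astype(np.float32));print(n,kk.sum(),r)
    th=np.deg2rad(r[2]); yv=np.array([-.847,.53]);c=np.array(r[0])
    best=max([np.array([np.cos(th+j*np.pi/2),np.sin(th+j*np.pi/2)]) for j in range(4)],key=lambda a:a@yv)
    o=c-27.5*best; print("yaxis",best,"origin",o)
    xa=np.array([best[1],-best[0]])
    L=np.c_[(P[:,:2]-o)@xa,(P[:,:2]-o)@best,P[:,2]]
    np.savez(f"pics/{n}L.npz",L=L)
    br=(h[:,0]>12)&(h[:,0]<28)&(h[:,1]>100)&(P[:,2]>45)
    print("brass",np.median(L[br],0),np.c_[uv[br],L[br].round(0)][:0])
    red=((h[:,0]<6)|(h[:,0]>174))&(h[:,1]>120)&(abs(L[:,0])<30)&(L[:,1]>75)&(L[:,1]<140)
    print("red",red.sum()); print("\n".join(str(np.r_[a,b].astype(int).tolist()) for a,b in zip(uv[red],L[red].round(0))))
```

```text
scene 3053 ((564.5795288085938, 100.59961700439453), (150.57582092285156, 227.07875061035156), 57.82624435424805)
yaxis [-0.84643716  0.53248862] origin [587.85655075  85.95617992]
brass [ 5.75502455 -8.70825024 68.86822869] []
red 52
[372, 187, 6, 124, 82]
[364, 188, -8, 107, 84]
[365, 188, -5, 107, 87]
[371, 188, 7, 117, 87]
[372, 188, 9, 120, 84]
[364, 189, -7, 105, 82]
[365, 189, -4, 105, 85]
[366, 189, -2, 107, 85]
[370, 189, 7, 112, 87]
[371, 189, 8, 117, 81]
[372, 189, 11, 117, 85]
[364, 190, -5, 102, 83]
[365, 190, -3, 104, 82]
[366, 190, 0, 104, 85]
[367, 190, 2, 106, 84]
[368, 190, 5, 105, 89]
[369, 190, 6, 110, 84]
[370, 190, 7, 113, 81]
[371, 190, 10, 113, 84]
[363, 191, -5, 97, 83]
[364, 191, -2, 97, 86]
[365, 191, 0, 100, 84]
[366, 191, 2, 102, 84]
[367, 191, 3, 104, 83]
[368, 191, 6, 105, 85]
[369, 191, 8, 106, 85]
[370, 191, 10, 109, 83]
[362, 192, -5, 92, 85]
[363, 192, -2, 94, 85]
[364, 192, 0, 95, 86]
[365, 192, 1, 98, 84]
[366, 192, 4, 99, 84]
[367, 192, 5, 102, 83]
[368, 192, 7, 105, 80]
[369, 192, 10, 105, 84]
[361, 193, -5, 89, 83]
[362, 193, -3, 91, 83]
[363, 193, -1, 93, 83]
[364, 193, 1, 94, 83]
[365, 193, 3, 95, 84]
[366, 193, 5, 98, 83]
[367, 193, 6, 101, 80]
[368, 193, 6, 108, 71]
[362, 194, -2, 90, 81]
[363, 194, 1, 89, 84]
[364, 194, 3, 91, 83]
[365, 194, 5, 93, 84]
[366, 194, 6, 97, 79]
[362, 195, 0, 87, 80]
[363, 195, 2, 89, 81]
[364, 195, 6, 87, 87]
[365, 195, 6, 92, 81]
top 35 ((626.544921875, 22.049856185913086), (34.172794342041016, 14.950023651123047), 64.46147155761719)
yaxis [-0.90229558  0.43111794] origin [651.35805043  10.1941128 ]
brass [40.64883299 96.28003286 66.8682668 ] []
red 0
```

Run:
```python
from h import *
for n in("scene","top"):
    I=[];D=[]
    for _ in range(8):
        a,b=get_image(n);I.append(a.astype(float));D.append(np.where(b>0,b,np.nan))
    im=np.mean(I,0).astype(np.uint8);d=np.nanmedian(D,0);np.savez(f"pics/{n}A.npz",im=im,d=d)
    r0,r1,c0,c1={"scene":(175,255,300,400),"top":(145,225,258,335)}[n]
    vv,uu=np.mgrid[r0:r1,c0:c1];dd=d[r0:r1,c0:c1];m=np.isfinite(dd);uv=np.c_[uu[m],vv[m]];P=unproj(n,uv,depth=dd[m])
    k=(P[:,2]>9)&(P[:,2]<23)
    mk=np.zeros((400,640),np.uint8);mk[uv[k][:,1],uv[k][:,0]]=1;mk=cv2.morphologyEx(mk,cv2.MORPH_OPEN,np.ones((3,3)))
    nn,l,st,_=cv2.connectedComponentsWithStats(mk);i=1+st[1:,4].argmax();kk=l[uv[:,1],uv[:,0]]==i
    r=cv2.minAreaRect(P[kk][:,:2].astype(np.float32));print(n,kk.sum(),r,"plate z",np.median(P[kk][:,2]),"table",np.median(P[P[:,2]<6][:,2]))
    o=np.array([587.9,86.]);y=np.array([-.8464,.5325]);x=np.array([y[1],-y[0]])
    L=np.c_[(P[:,:2]-o)@x,(P[:,:2]-o)@y,P[:,2]]
    h=cv2.cvtColor(im,cv2.COLOR_BGR2HSV)[r0:r1,c0:c1][m].astype(int)
    br=(h[:,0]>12)&(h[:,0]<28)&(h[:,1]>100)&(P[:,2]>45)
    red=((h[:,0]<6)|(h[:,0]>174))&(h[:,1]>120)&(abs(L[:,0])<30)&(L[:,1]>75)&(L[:,1]<140)
    for nm,q in(("brass",br),("red",red)):
        z=L[q][:,2];e=np.arange(50,105,1);c,_=np.histogram(z,e);print(nm,q.sum(),{int(a):int(b) for a,b in zip(e,c) if b}, "med top",np.median(L[q],0).round(1), "centroid",L[q].mean(0).round(1))
```

```text
scene 3220 ((564.7976684570312, 100.3559341430664), (150.4289093017578, 224.22320556640625), 57.780921936035156) plate z 16.10438395692131 table 0.12095489184480357
brass 165 {54: 2, 55: 1, 56: 2, 57: 3, 58: 1, 59: 1, 60: 4, 61: 4, 63: 3, 64: 1, 65: 2, 66: 6, 67: 11, 68: 33, 69: 63, 70: 28} med top [ 5.7 -8.7 69.2] centroid [ 3.1 -6.  67.9]
red 50 {70: 1, 78: 1, 80: 2, 81: 2, 82: 1, 83: 20, 84: 17, 85: 5, 86: 1} med top [  3.3 102.4  83.9] centroid [  2.5 102.3  83.5]
top 2264 ((562.00732421875, 104.22206115722656), (149.9817657470703, 225.3212127685547), 57.88886260986328) plate z 15.347648026594698 table -0.5203051237847376
brass 96 {54: 1, 56: 1, 59: 1, 63: 4, 64: 3, 65: 3, 66: 7, 67: 14, 68: 23, 69: 16, 70: 10, 71: 5, 72: 4, 75: 1} med top [-1.4  6.4 68.7] centroid [-0.5  6.  69.4]
red 30 {73: 1, 76: 1, 79: 1, 80: 2, 81: 1, 82: 6, 83: 6, 84: 2, 85: 2, 86: 3, 87: 1} med top [ -1.8 108.7  82.8] centroid [ -1.6 111.5  73.9]
```

```bash
cat >> h.py <<'E'
def balls(n,z,guess_o=(587,87.6),tag=""):
    im,_=get_image(n); g=cv2.GaussianBlur(im,(3,3),0).max(2)
    return im
E
python3 - <<'E'
from h import *
o=np.array([586.7,87.6])
for n,off,s,B in(("scene",(290,165),5,[(195,199),(332,364)]),("top",(250,140),6,[(225,131),(363,284)])):
    uv=np.array(B)/s+off-.4; W=unproj(n,uv,z=61.3); d=W[1]-W[0]
    print(n,W.round(1).tolist(),"mid",W.mean(0).round(1),"len",np.linalg.norm(d),"beta",np.arctan2(d[1],d[0])%np.pi)
s=read_state();print(s["time"],s["tool_pos"],s["ee_rot"])
E
```

```text
scene [[542.2, 45.6, 61.3], [631.4, 125.9, 61.3]] mid [586.8  85.8  61.3] len 119.99697901293491 beta 0.7327552161508589
top [[629.5, 128.7, 61.3], [538.3, 47.8, 61.3]] mid [583.9  88.3  61.3] len 121.82991503865885 beta 0.725886174140622
0.9 [ 223.28271656 -529.90309484  231.36643293] [9.80185137e-01 1.98083546e-01 1.09041672e-05 7.37787414e-05]
```

>>> step_arm --pt "0.574 -0.428 0 0 0 0.33 0.8" --pt "0.574 -0.428 0 0 0 0.33 0.8" --pt "0.574 -0.428 0 0 0 0.33 0.8" --pt "0.574 -0.428 0 0 0 0.33 0.8" --pt "0.574 -0.428 0 0 0 0.33 0.8" --pt "0.574 -0.428 0 0 0 0.33 0.8" --pt "0.574 -0.428 0 0 0 0.33 0.8" --pt "0.574 -0.428 0 0 0 0.33 0.8" --pt "0.574 -0.428 0 0 0 0.33 0.8" --pt "0.574 -0.428 0 0 0 0.33 0.8" --pt "0.574 -0.428 0 0 0 0.33 0.8" --pt "0.574 -0.428 0 0 0 0.33 0.8"

```text
time: 2.1
tool_pos: [526.7, -12.9, 231.6]
ee_rot: [0.999, 0.035, 0.0, 0.0]
force: [1.1, -0.2, 0.2]
finger_gap: 68.6
```

>>> step_arm --pt "0 0 0 0 0 0 0.8" --pt "0 0 0 0 0 0 0.8"

```text
time: 2.3
tool_pos: [526.0, -14.1, 231.0]
ee_rot: [0.999, 0.036, -0.0, 0.0]
force: [0.0, -0.4, -0.4]
finger_gap: 68.3
```

>>> step_arm --pt "0.033 -0.048 0 0 0 0 0.8" --pt "0.067 -0.097 0 0 0 0 0.8" --pt "0.067 -0.097 0.03 0 0 0 0.8" --pt "0.067 -0.097 0.06 0 0 0 0.8" --pt "0.067 -0.097 0.08 0 0 0 0.8" --pt "0.067 -0.097 0.08 0 0 0 0.8" --pt "0.067 -0.097 0.08 0 0 0 0.8"

```text
time: 3.0
tool_pos: [586.1, 85.0, 151.9]
ee_rot: [0.999, 0.034, 0.0, 0.0]
force: [0.1, 0.4, 0.3]
finger_gap: 67.8
```

```bash
cat >> h.py <<'E'
def shot(tag):
    a,_=get_image("scene");b,_=get_image("top")
    a=cv2.resize(a[150:270,280:400],None,fx=4,fy=4,interpolation=cv2.INTER_CUBIC);b=cv2.resize(b[125:225,255:345],None,fx=4.8,fy=4.8,interpolation=cv2.INTER_CUBIC)[:480]
    cv2.imwrite(f"pics/{tag}.png",cv2.convertScaleAbs(np.hstack([a[:,:400],b[:,:400]]),alpha=1.8))
    s=read_state();print(round(s["time"],2),s["tool_pos"].round(1) if hasattr(s["tool_pos"],'round') else s["tool_pos"],np.round(s["joint_pos"],3),np.round(s["ee_rot"],3),np.round(s["force"],1))
E
python3 -c "
from h import *
shot('a1')"
```

```text
3.1 [587.   85.6 153.1] [ 0.125  0.404  1.641 -0.     1.093  1.629] [ 0.999  0.034  0.002 -0.   ] [0.  0.4 0.2]
```

View pics/a1.png

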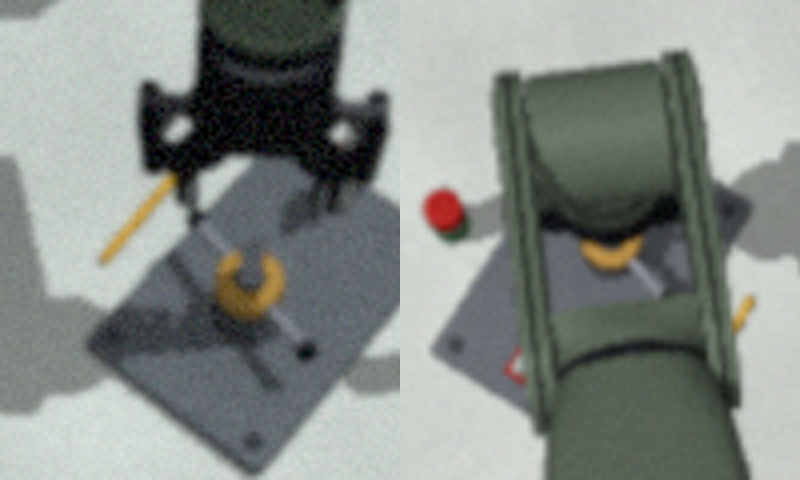

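Left: the gripper is over the post. The collar is at about (250,280) and the fingers stand across the free gap between the bars. Lowering around the post.

>>> step_arm --pt "-0.001 -0.002 0.02 0 0 0 0.8" --pt "-0.001 -0.002 0.04 0 0 0 0.8" --pt "-0.001 -0.002 0.06 0 0 0 0.8" --pt "-0.001 -0.002 0.08 0 0 0 0.8" --pt "-0.001 -0.002 0.1 0 0 0 0.8" --pt "-0.001 -0.002 0.1 0 0 0 0.8" --pt "-0.001 -0.002 0.1 0 0 0 0.8"

```text
time: 3.8
tool_pos: [585.8, 88.2, 52.6]
ee_rot: [0.999, 0.034, 0.001, -0.0]
force: [0.3, 0.5, 0.6]
finger_gap: 68.5
```

```bash
python3 -c "
from h import *
shot('a2')"
```

```text
3.9 [586.3  88.4  53.1] [ 0.13   0.507  1.758 -0.     0.873  1.633] [ 0.999  0.034  0.002 -0.   ] [0.  0.9 0.1]
```

View pics/a2.png

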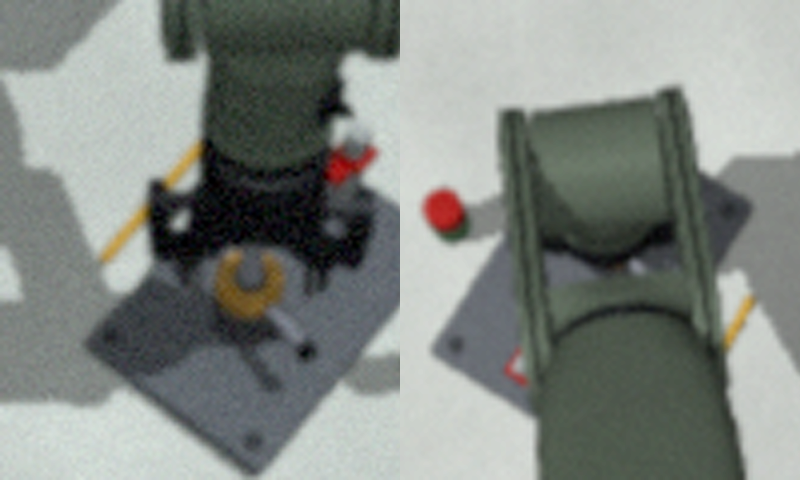

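>>> step_arm --pt "0 0 0 0 0 -0.14 0.8" --pt "0 0 0 0 0 -0.28 0.8" --pt "0 0 0 0 0 -0.42 0.8" --pt "0 0 0 0 0 -0.56 0.8" --pt "0 0 0 0 0 -0.7 0.8" --pt "0 0 0 0 0 -0.84 0.8" --pt "0 0 0 0 0 -0.98 0.8" --pt "0 0 0 0 0 -1.12 0.8" --pt "0 0 0 0 0 -1.26 0.8" --pt "0 0 0 0 0 -1.4 0.8" --pt "0 0 0 0 0 -1.54 0.8" --pt "0 0 0 0 0 -1.68 0.8"

```text
time: 5.1
tool_pos: [586.0, 88.4, 53.0]
ee_rot: [0.639, 0.769, 0.001, 0.001]
force: [-0.6, -0.4, 0.1]
finger_gap: 68.3
```

>>> step_arm --pt "0 0 0 0 0 -0.1 0.8" --pt "0 0 0 0 0 -0.2 0.8" --pt "0 0 0 0 0 -0.3 0.8" --pt "0 0 0 0 0 -0.4 0.8" --pt "0 0 0 0 0 -0.5 0.8" --pt "0 0 0 0 0 -0.6 0.8" --pt "0 0 0 0 0 -0.6 0.8"

```text
time: 5.8
tool_pos: [586.9, 88.0, 53.4]
ee_rot: [0.386, 0.922, 0.001, 0.002]
force: [1.9, -2.8, 2.4]
finger_gap: 68.5
```

```bash
python3 -c "
from h import *
shot('a3')"
```

```text
5.9 [586.9  88.2  53. ] [ 1.300e-01  5.070e-01  1.758e+00 -1.000e-03  8.710e-01 -6.450e-01] [0.387 0.922 0.001 0.002] [ 2.1 -3.3  4.1]
```

View pics/a3.png

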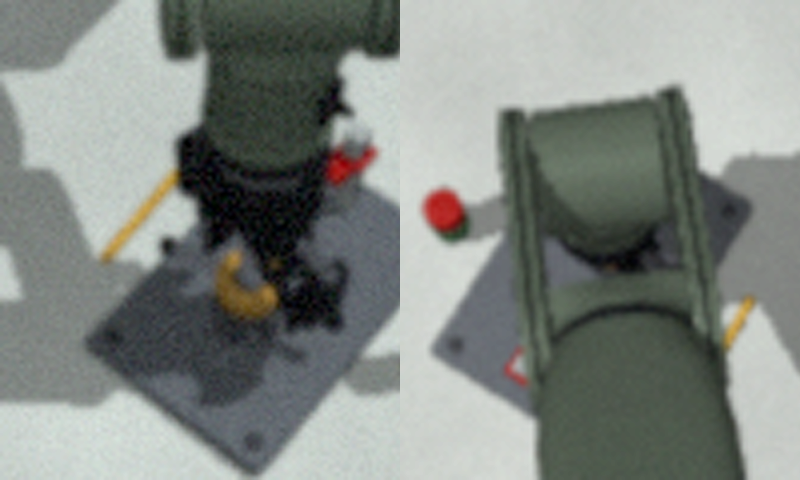

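The bar is now being pushed (about 5 N). Continuing, and rising with the thread.

>>> step_arm --pt "0 0 -0.001 0 0 -0.1 0.8" --pt "0 0 -0.001 0 0 -0.2 0.8" --pt "0 0 -0.002 0 0 -0.3 0.8" --pt "0 0 -0.002 0 0 -0.4 0.8" --pt "0 0 -0.002 0 0 -0.5 0.8" --pt "0 0 -0.003 0 0 -0.6 0.8" --pt "0 0 -0.003 0 0 -0.7 0.8" --pt "0 0 -0.003 0 0 -0.8 0.8" --pt "0 0 -0.003 0 0 -0.9 0.8"

```text
time: 6.8
tool_pos: [585.7, 88.5, 55.5]
ee_rot: [-0.055, 0.999, 0.0, 0.001]
force: [-0.1, -3.1, 4.0]
finger_gap: 68.3
```

>>> step_arm --pt "0 0 0 0 0 -0.1 0.8" --pt "0 0 -0.001 0 0 -0.2 0.8" --pt "0 0 -0.001 0 0 -0.3 0.8" --pt "0 0 -0.001 0 0 -0.4 0.8" --pt "0 0 -0.002 0 0 -0.5 0.8" --pt "0 0 -0.002 0 0 -0.6 0.8" --pt "0 0 -0.002 0 0 -0.7 0.8" --pt "0 0 -0.002 0 0 -0.8 0.8" --pt "0 0 -0.002 0 0 -0.9 0.8" --pt "0 0 -0.002 0 0 -0.9 0.8"

```text
time: 7.8
tool_pos: [585.0, 87.8, 57.1]
ee_rot: [-0.482, 0.876, -0.001, 0.0]
force: [-0.8, -4.4, 5.0]
finger_gap: 68.5
```

```bash
python3 -c "
from h import *
shot('a4')"
```

```text
7.9 [585.1  88.   56.9] [ 1.300e-01  5.020e-01  1.755e+00 -1.000e-03  8.840e-01 -2.445e+00] [-0.482  0.876 -0.     0.   ] [ 0.6 -4.5  3.6]
```

View pics/a4.png

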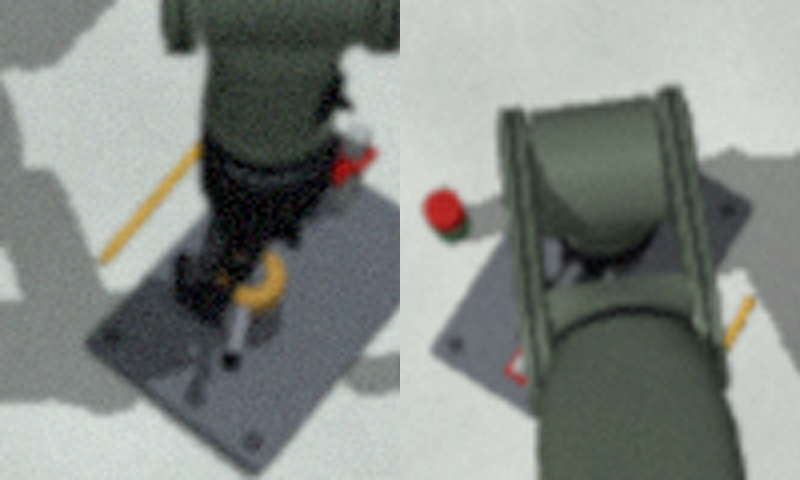

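Left: a bar ball is now at (232,358), so the collar has turned about 2.3 rad. I'll back off, lift, unwind the wrist and re-engage.

>>> step_arm --pt "0 0 0 0 0 0.12 0.8" --pt "0 0 0 0 0 0.2 0.8" --pt "0 0 -0.02 0 0 0.2 0.8" --pt "0 0 -0.045 0 0 0.2 0.8" --pt "0 0 -0.045 0 0 0.34 0.8" --pt "0 0 -0.045 0 0 0.48 0.8" --pt "0 0 -0.045 0 0 0.62 0.8" --pt "0 0 -0.045 0 0 0.76 0.8" --pt "0 0 -0.045 0 0 0.9 0.8" --pt "0 0 -0.045 0 0 1.04 0.8" --pt "0 0 -0.045 0 0 1.18 0.8" --pt "0 0 -0.045 0 0 1.32 0.8"

```text
time: 9.1
tool_pos: [584.4, 89.2, 100.7]
ee_rot: [0.16, 0.987, 0.0, -0.001]
force: [0.6, 0.3, -0.4]
finger_gap: 68.4
```

>>> step_arm --pt "0 0 0 0 0 0.14 0.8" --pt "0 0 0 0 0 0.28 0.8" --pt "0 0 0 0 0 0.42 0.8" --pt "0 0 0 0 0 0.56 0.8" --pt "0 0 0 0 0 0.7 0.8" --pt "0 0 0 0 0 0.84 0.8" --pt "0 0 0 0 0 0.98 0.8" --pt "0 0 0 0 0 1.12 0.8" --pt "0 0 0 0 0 1.26 0.8" --pt "0 0 0 0 0 1.4 0.8" --pt "0 0 0 0 0 1.54 0.8" --pt "0 0 0 0 0 1.68 0.8"

```text
time: 10.3
tool_pos: [584.4, 89.2, 100.7]
ee_rot: [0.842, 0.54, -0.0, -0.001]
force: [-0.5, -0.0, 0.5]
finger_gap: 68.2
```

>>> step_arm --pt "0 0 0 0 0 0.14 0.8" --pt "0 0 0 0 0 0.28 0.8" --pt "0 0 0 0 0 0.4 0.8" --pt "0 0 0 0 0 0.4 0.8"

```text
time: 10.7
tool_pos: [584.4, 89.1, 100.8]
ee_rot: [0.931, 0.365, -0.001, -0.001]
force: [0.1, 1.3, 0.5]
finger_gap: 68.4
```

```bash
python3 -c "
from h import *
shot('a5')"
```

```text
10.8 [584.6  88.9 100.9] [1.310e-01 4.530e-01 1.708e+00 1.000e-03 9.810e-01 9.510e-01] [ 0.93   0.367 -0.    -0.   ] [-0.7 -0.  -0.5]
```

View pics/a5.png

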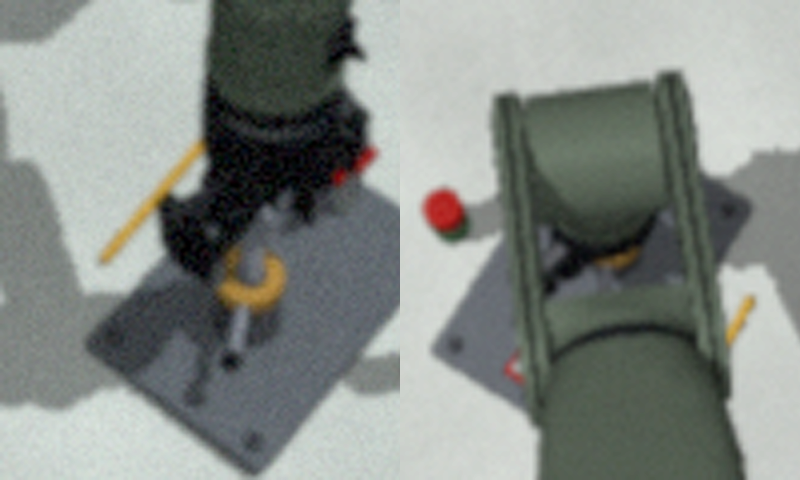

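>>> step_arm --pt "0 0 0.02 0 0 0 0.8" --pt "0 0 0.041 0 0 0 0.8" --pt "0 0 0.041 0 0 0 0.8" --pt "0 0 0.041 0 0 -0.1 0.8" --pt "0 0 0.041 0 0 -0.2 0.8" --pt "0 0 0.041 0 0 -0.3 0.8" --pt "0 0 0.041 0 0 -0.4 0.8" --pt "0 0 0.041 0 0 -0.5 0.8" --pt "0 0 0.04 0 0 -0.6 0.8" --pt "0 0 0.04 0 0 -0.7 0.8" --pt "0 0 0.04 0 0 -0.8 0.8" --pt "0 0 0.039 0 0 -0.9 0.8"

```text
time: 12.0
tool_pos: [585.4, 87.2, 63.6]
ee_rot: [0.677, 0.736, -0.0, 0.001]
force: [0.7, -5.0, 0.2]
finger_gap: 68.1
```

>>> step_arm --pt "0 0 0 0 0 -0.1 0.8" --pt "0 0 -0.001 0 0 -0.2 0.8" --pt "0 0 -0.001 0 0 -0.3 0.8" --pt "0 0 -0.001 0 0 -0.4 0.8" --pt "0 0 -0.001 0 0 -0.5 0.8" --pt "0 0 -0.002 0 0 -0.6 0.8" --pt "0 0 -0.002 0 0 -0.7 0.8" --pt "0 0 -0.002 0 0 -0.8 0.8" --pt "0 0 -0.002 0 0 -0.9 0.8" --pt "0 0 -0.003 0 0 -1.0 0.8" --pt "0 0 -0.003 0 0 -1.1 0.8" --pt "0 0 -0.003 0 0 -1.2 0.8"

```text
time: 13.2
tool_pos: [586.6, 88.2, 67.8]
ee_rot: [0.144, 0.99, 0.0, 0.002]
force: [-0.0, -2.0, 6.6]
finger_gap: 68.0
```

>>> step_arm --pt "0 0 0 0 0 -0.1 0.8" --pt "0 0 -0.001 0 0 -0.2 0.8" --pt "0 0 -0.001 0 0 -0.3 0.8" --pt "0 0 -0.001 0 0 -0.4 0.8" --pt "0 0 -0.001 0 0 -0.5 0.8" --pt "0 0 -0.002 0 0 -0.6 0.8" --pt "0 0 -0.002 0 0 -0.7 0.8" --pt "0 0 -0.002 0 0 -0.8 0.8" --pt "0 0 -0.002 0 0 -0.9 0.8" --pt "0 0 -0.003 0 0 -1.0 0.8" --pt "0 0 -0.003 0 0 -1.1 0.8" --pt "0 0 -0.003 0 0 -1.2 0.8"

```text
time: 14.4
tool_pos: [585.2, 87.4, 70.8]
ee_rot: [-0.44, 0.898, -0.001, 0.0]
force: [-3.5, -5.0, 10.8]
finger_gap: 68.3
```

```bash
python3 -c "
from h import *
shot('a6')"
```

```text
14.5 [585.4  87.6  70.8] [ 1.300e-01  4.860e-01  1.741e+00 -2.000e-03  9.130e-01 -2.350e+00] [-0.439  0.898 -0.001  0.001] [-2.4 -3.6  7.9]
```

View pics/a6.png

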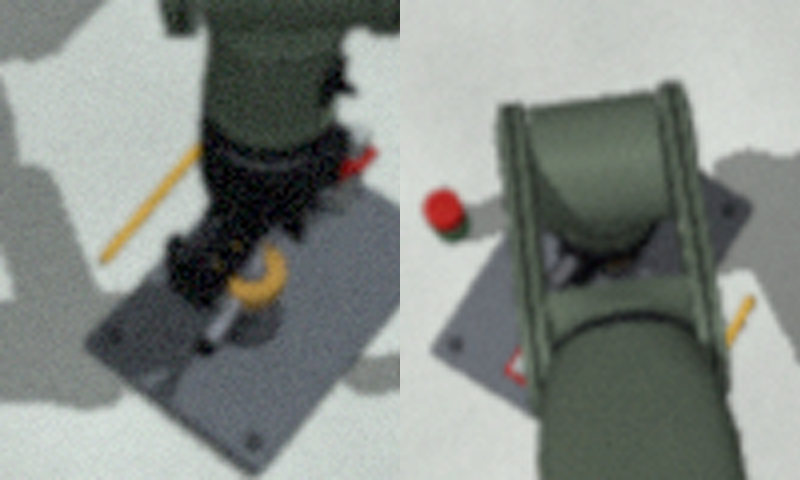

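>>> step_arm --pt "0 0 0 0 0 0.12 0.8" --pt "0 0 0 0 0 0.2 0.8" --pt "0 0 -0.02 0 0 0.2 0.8" --pt "0 0 -0.05 0 0 0.2 0.8" --pt "0 0 -0.1 0 0 0.34 0.8" --pt "0 0 -0.15 0 0 0.48 0.8" --pt "0 0 -0.2 0 0 0.62 0.8" --pt "0 0 -0.22 0 0 0.76 0.8" --pt "0 0 -0.22 0 0 0.9 0.8"

```text
time: 15.4
tool_pos: [586.6, 88.8, 294.3]
ee_rot: [-0.001, 1.0, 0.001, 0.005]
force: [-0.2, -0.1, -1.2]
finger_gap: 68.0
```

```bash
cat >> h.py <<'E'
def heights(N=8,tag="m"):
    I=[];D=[]
    n="scene"
    for _ in range(N):
        a,b=get_image(n);I.append(a.astype(float));D.append(np.where(b>0,b,np.nan))
    im=np.mean(I,0).astype(np.uint8);d=np.nanmedian(D,0)
    np.savez(f"pics/{tag}.npz",im=im,d=d);analyse(im,d)
    cv2.imwrite(f"pics/{tag}.png",cv2.convertScaleAbs(cv2.resize(im[150:270,280:420],None,fx=5,fy=5,interpolation=cv2.INTER_CUBIC),alpha=1.8))
def analyse(im,d):
    n="scene"
    r0,r1,c0,c1=175,255,300,400
    vv,uu=np.mgrid[r0:r1,c0:c1];dd=d[r0:r1,c0:c1];m=np.isfinite(dd);uv=np.c_[uu[m],vv[m]];P=unproj(n,uv,depth=dd[m])
    o=np.array([588.1,85.7]);y=np.array([-.846,.533]);x=np.array([y[1],-y[0]])
    L=np.c_[(P[:,:2]-o)@x,(P[:,:2]-o)@y,P[:,2]]
    h=cv2.cvtColor(im,cv2.COLOR_BGR2HSV)[r0:r1,c0:c1][m].astype(int)
    rr=np.hypot(L[:,0],L[:,1])
    br=(h[:,0]>12)&(h[:,0]<28)&(h[:,1]>100)&(P[:,2]>45)&(rr<19.5)&(rr>10)
    red=((h[:,0]<6)|(h[:,0]>174))&(h[:,1]>120)&(abs(L[:,0])<20)&(L[:,1]>84)&(L[:,1]<126)
    for nm,q in(("brass",br),("red",red)):
        z=L[q][:,2];e=np.arange(50,105,1);c,_=np.histogram(z,e);md=np.median(z);print(nm,q.sum(),{int(a):int(b) for a,b in zip(e,c) if b},"med",md.round(2),"top",np.median(z[z>md-2]).round(2),z[abs(z-md)<2].mean().round(2))
    # balls: dark pixels at r ~53
    k=(h[:,2]<25)&(rr>46)&(rr<62)&(P[:,2]>50)
    print("dark",k.sum()); a=np.arctan2(P[k,1]-o[1],P[k,0]-o[0]); print(np.sort(a.round(2)))
E
python3 -c "
from h import *
f=np.load('pics/sceneA.npz');analyse(f['im'],f['d']);print()
heights(8,'m1');shot('a7')"
```

```text
brass 97 {67: 2, 68: 25, 69: 49, 70: 21} med 69.47 top 69.47 69.42
red 50 {70: 1, 78: 1, 80: 2, 81: 2, 82: 1, 83: 20, 84: 17, 85: 5, 86: 1} med 83.94 top 84.0 84.06
dark 5
[-2.38  0.66  0.68  0.72  0.75]

brass 94 {80: 1, 81: 9, 82: 52, 83: 31, 84: 1} med 82.72 top 82.72 82.7
red 50 {78: 1, 79: 1, 80: 3, 82: 4, 83: 11, 84: 23, 85: 5, 86: 1, 87: 1} med 84.1 top 84.12 84.12
dark 8
[-0.45 -0.4  -0.38 -0.35 -0.29  2.68  2.7   2.74]
15.9 [584.8  88.4 287.8] [ 0.131  0.318  1.425 -0.     1.4   -1.448] [-0.004  1.    -0.    -0.001] [-0.1  0.  -0.3]
```

View pics/m1.png

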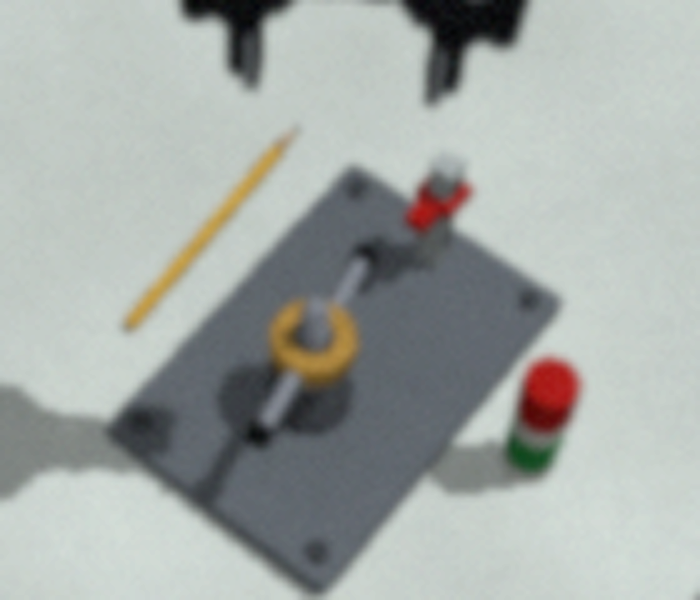

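The collar now measures 82.7 mm and the pointer 84.1 mm. The bar balls are at (258,432) and (365,255), and the pencil and glue stick are unmoved. About 0.5 rad remains, so I'll re-engage for a short push to centre it.

>>> step_arm --pt "0 0 0 0 0 0.14 0.8" --pt "0 0 0 0 0 0.28 0.8" --pt "0 0 0 0 0 0.42 0.8" --pt "0 0 0 0 0 0.56 0.8" --pt "0 0 0 0 0 0.7 0.8" --pt "0 0 0 0 0 0.84 0.8" --pt "0 0 0 0 0 0.98 0.8" --pt "0 0 0 0 0 1.12 0.8" --pt "0 0 0 0 0 1.26 0.8" --pt "0 0 0 0 0 1.4 0.8" --pt "0 0 0 0 0 1.54 0.8" --pt "0 0 0 0 0 1.68 0.8"

```text
time: 17.1
tool_pos: [584.9, 88.4, 288.0]
ee_rot: [0.744, 0.668, -0.0, -0.0]
force: [0.6, 0.6, 0.4]
finger_gap: 68.4
```

>>> step_arm --pt "0 0 0.02 0 0 0.14 0.8" --pt "0 0 0.04 0 0 0.28 0.8" --pt "0 0 0.06 0 0 0.42 0.8" --pt "0 0 0.08 0 0 0.56 0.8" --pt "0 0 0.1 0 0 0.7 0.8" --pt "0 0 0.12 0 0 0.84 0.8" --pt "0 0 0.13 0 0 1.0 0.8" --pt "0 0 0.13 0 0 1.0 0.8" --pt "0 0 0.13 0 0 1.0 0.8"

```text
time: 18.0
tool_pos: [585.2, 88.4, 158.5]
ee_rot: [0.972, 0.234, 0.0, 0.0]
force: [0.2, -0.3, 0.5]
finger_gap: 68.1
```

```bash
python3 -c "
from h import *
s=read_state();print(s['time'],s['tool_pos'],s['joint_pos'],s['ee_rot'])"
```

```text
18.0 [585.22270729  88.42683973 158.48893898] [ 1.30573712e-01  3.98945513e-01  1.63497333e+00 -8.30708056e-05
  1.10749969e+00  1.22955429e+00] [9.72298207e-01 2.33743852e-01 8.26754545e-05 4.61065273e-05]
```

>>> step_arm --pt "0 0 0.02 0 0 0 0.8" --pt "0 0 0.04 0 0 0 0.8" --pt "0 0 0.06 0 0 0 0.8" --pt "0 0 0.08 0 0 0 0.8" --pt "0 0 0.09 0 0 0 0.8" --pt "0 0 0.09 0 0 0 0.8" --pt "0 0 0.09 0 0 -0.1 0.8" --pt "0 0 0.09 0 0 -0.2 0.8" --pt "0 0 0.09 0 0 -0.3 0.8" --pt "0 0 0.09 0 0 -0.4 0.8" --pt "0 0 0.09 0 0 -0.47 0.8" --pt "0 0 0.09 0 0 -0.54 0.8"

```text
time: 19.2
tool_pos: [585.5, 87.4, 70.2]
ee_rot: [0.874, 0.485, 0.0, 0.001]
force: [-2.1, -3.6, 3.0]
finger_gap: 68.4
```

>>> step_arm --pt "0 0 0 0 0 -0.07 0.8" --pt "0 0 0 0 0 -0.14 0.8" --pt "0 0 -0.001 0 0 -0.21 0.8" --pt "0 0 -0.001 0 0 -0.28 0.8" --pt "0 0 -0.001 0 0 -0.35 0.8" --pt "0 0 -0.001 0 0 -0.4 0.8" --pt "0 0 -0.001 0 0 -0.4 0.8"

```text
time: 19.9
tool_pos: [585.7, 87.5, 71.5]
ee_rot: [0.762, 0.648, 0.0, 0.001]
force: [-2.2, -4.4, 5.1]
finger_gap: 68.4
```

```bash
python3 -c "
from h import *
s=read_state();print(s['time'],s['tool_pos'],s['joint_pos'],s['force'])"
```

```text
19.9 [585.67904158  87.45514893  71.48277547] [ 0.12965374  0.48523835  1.74055487 -0.00199122  0.91362473  0.29194073] [-2.17851927 -4.40423453  5.08883617]
```

Back off, lift clear and measure.

>>> step_arm --pt "0 0 0 0 0 0.12 0.8" --pt "0 0 0 0 0 0.2 0.8" --pt "0 0 -0.02 0 0 0.2 0.8" --pt "0 0 -0.05 0 0 0.2 0.8" --pt "0 0 -0.1 0 0 0.2 0.8" --pt "0 0 -0.15 0 0 0.2 0.8" --pt "0 0 -0.2 0 0 0.2 0.8" --pt "0 0 -0.22 0 0 0.2 0.8" --pt "0 0 -0.22 0 0 0.2 0.8" --pt "0 0 -0.22 0 0 0.2 0.8"

```text
time: 20.9
tool_pos: [584.8, 88.6, 289.4]
ee_rot: [0.823, 0.568, 0.0, 0.0]
force: [-0.1, -0.4, -0.1]
finger_gap: 68.2
```

```bash
python3 -c "
from h import *
heights(12,'m2')"
```

```text
brass 97 {82: 2, 83: 45, 84: 47, 85: 3} med 84.01 top 84.01 84.0
red 50 {69: 1, 79: 2, 80: 2, 81: 1, 82: 4, 83: 8, 84: 27, 85: 4, 86: 1} med 84.23 top 84.28 84.2
dark 14
[-2.95 -0.29 -0.26 -0.26 -0.23 -0.23 -0.14 -0.14 -0.14 -0.11 -0.11  0.13
  0.17  0.21]
```

View pics/m2.png

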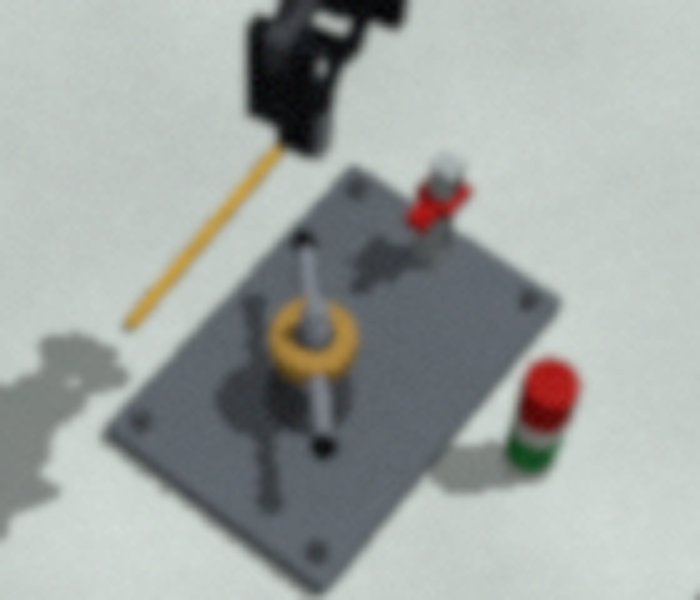

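Collar top is 84.0 mm and pointer 84.2 mm. The bar balls are at (303,240) and (323,446), and the gripper is clear. One check on the bystanders, then I'll hand in.

```bash
python3 -c "
from h import *
a=np.load('pics/sceneA.npz')['im'].astype(int);b=np.load('pics/m2.npz')['im'].astype(int)
# bystander shift by masked correlation
for nm,(u,v,w) in dict(mug=(465,186,22),glue=(389,232,14),pot=(490,240,24),tape=(438,276,22),magn=(160,200,36),sciss=(195,153,32),pencil=(316,203,14)).items():
    g=[cv2.GaussianBlur(x.astype(np.float32)[v-w:v+w,u-w:u+w,1],(3,3),0) for x in (a,b)]
    print(nm,np.round(cv2.phaseCorrelate(g[0],g[1]),2) if 0 else cv2.phaseCorrelate(g[0],g[1]), abs(g[0]-g[1]).mean().round(1))
s=read_state();print(s['time'],np.abs(s['qvel']).max())
sign_off()"
```

```text
mug ((0.4892476920969777, 0.5316441409969066), 1.0015594931002016) 3.0
glue ((0.01347265281259169, 0.009415664633360521), 0.9987387165758345) 4.1
pot ((-0.0022069713968804194, -0.02992131301537526), 1.0131852829621897) 3.7
tape ((0.49401424620103285, 0.5067250754042938), 0.9984526199764675) 4.8
magn ((-0.0016782467810898538, 0.0002956920913490535), 1.0166147517293325) 4.7
sciss ((-0.24554796028770198, 0.020552164743101287), 0.6901373947039247) 10.3
pencil ((-0.5529956865006138, 0.2217322228678551), 0.5916613226466708) 6.9
21.5 0.0018678128061998223
the job is handed in; nothing more can be done
```

The collar's top face is now level with the red pointer to within what I could measure, and the job is handed in at 21.5 s of the allowed 56 s.

**What I did:** I lowered the open gripper around the post and pushed both bars anticlockwise by turning the wrist. It took three pushes, lifting and unwinding the wrist between them. The collar turned about 5.7 rad in all. I then lifted clear to a TCP height of about 289 mm, touching nothing.

**Last checks:**
- **Height:** In the averaged scene-camera depth, the collar top is at 84.0 mm and the pointer top at 84.2 mm, against a limit of 3 mm. The bar angle agrees: it gives about 14.5 mm of rise from 69.4 mm, so about 83.9 mm. I did not measure the final height with the top camera. At the start it read the pointer about 1 mm lower than the scene camera did.
- **Forces and stillness:** Total contact force peaked at about 12 N and fell to about zero after release. The arm was at rest at hand-in. I did not measure the collar's own speed.
- **Other objects:** Image shifts from start to end were 0.6 pixel or less, roughly 1.5 mm, for all seven objects. The scissors and pencil matches were poor, probably because of the arm and its shadow. The pencil looked unmoved in the zoomed picture; the scissors were not in it. The half-pixel shifts for the mug and tape look like a matching artefact.

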